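# Fit a flanged tube insert in the dry-block heater and set its clamp screw

## Robot

A 6-joint arm with a two-finger parallel gripper is mounted at the origin on the work surface. World frame = base frame: x ahead of the robot, y to its left, z up, the work surface at z = 0. Lengths are in mm, angles in rad, forces in N, time in s.
With the tool pointing down it reaches from about 350 to 775 mm from the base axis. Payload 7.3 kg.
Tool frame: the origin (TCP) lies midway between the tips of the shut fingers; the grasp point (between the pads) lies 19 mm behind it; z points along the fingers, y is the line along which they close (so a half turn about z gives the same grasp; the last joint's range is limited). The gripper opens to 92 mm and grips with 3 to 60 N. Pads are 19 mm wide; open, the fingers measure 130 mm over their backs; the gripper's body (75 mm by 190 mm) begins 47 mm behind the grasp point.
Start: joints at [1.178, 0.342, 1.524, -0, 1.275, -0.146], TCP at [128.243, 509.116, 226.741] pointing down, gripper open.
Joint ranges: [-2.53, 2.53], [-0.77, 2.02], [0.04, 2.7], [-1, 4.14], [0.28, 2.66], [-3.11, 3.11]. Speed limits (rad/s): [2.57, 2.57, 3.14, 3.14, 3.14, 3.14].

## Interface

Orientations are given as [roll, pitch, yaw] about the fixed x, y, z axes, in that order (R = Rz(yaw) Ry(pitch) Rx(roll)).
In Python, from plant import * gives the robot as it stands.
- The arm moves only by the tool step_arm, never from a script. Its argument "deltas" is one flat list of numbers, 5 for each row, row after row: the shift along the world's x, y, z in mm, then the turn about the world's z in degrees, then the finger opening in mm, from 0 to 91.8. In form: [tx, ty, tz, turn, gripper, tx, ty, tz, turn, gripper, ...]. A call has exactly 10 rows; each row shifts and turns the commanded pose from where the row before left it; what a row does not reach is not made up. A row lasts 1/8 s, in which the tool goes at most 62.5 mm and 10.7 degrees, less where a joint would pass 70% of its speed; a pose out of reach is approached as far as the arm can. A call is refused whole if a number of a shift passes 62.5 or a number of a turn 10.7, either way. A call with a gripper value outside its range is refused whole. The fingers move at their own pace and stop on an object; the grip force is fixed at half the most. Time passes only in rows, so rows that do not move let the fingers close, or fill a call up. It gives the time, the measured TCP pose, the force, the opening and the grip force at its end, in the units of the state.
- get_obs(): the state, without advancing time (a new reading comes with each control period).
- capture(name): name is "scene" or "top"; returns the picture (384x512x3 uint8, red, green, blue); there is no depth.
- camera_params(name): a dict with "mtx" (3x3 intrinsics, pixels), "rvec" (rotation vector, rad) and "tvec" (3), from world to camera coordinates, as OpenCV has them. Camera axes: x right, y down, z forward; pixel columns grow to the right and rows downward; lengths in mm; the calibration is good to about 2 mm. A picture is of the moment at which its call begins. camera_params takes no time and is no camera call.
- close_job(): hands the job in; it is judged then, once.
The state is a dict: "time": time; "joint_positions": joint angles; "dq": joint speeds; "tau": joint torques, N m; "tool_pos": TCP position; "tcp_rot": TCP orientation; "contact_force": force on the tool from outside, world axes, zero at the start; "moment": the same for the moment, N m; "grip_width": finger opening in mm; "finger_force": force on a finger pad.
Only numpy, scipy, OpenCV 4.12 (cv2) and the standard library are available. Lean on these libraries where they do the work, as an engineer would, in place of code of your own. Each camera call takes 0.05 s, during which the arm holds its last target. There are 200 camera calls.

## Task

Put the flanged tube insert into the round pocket of the dry-block heater, flange and lifting post up and fully home, and let go of it. Then turn the heater's thumbscrew clockwise until it seats, back it off a quarter turn so that the insert has room to expand, and finish still gripping the screw's wing there, keeping it still, so that a colleague can do up the lock ring. Leave the other things on the bench where they are.

Things in the scene. Friction and masses are not known exactly. Their poses are not given: they have to be found in the camera images.
- insert: Loose flanged aluminium tube insert, about 170 g, upright on the bench. From the bottom up, on one axis: body 44 mm diameter, 24 mm high, foot chamfered 2 mm; flange 60 mm diameter, 6 mm thick, with eight dark tube holes; lifting post (grip here) 16 mm diameter, 32 mm high. 62 mm in all. Origin: centre of the underside; z points up, out of the post.
- heater: Dry-block heater, fixed to the bench: 160 mm (x) by 220 mm (y), 66 mm high, white housing with a bare aluminium block as its top half, display on its -x front. Origin: centre of its underside on the bench; its x and y axes lie along its sides. The top is flat but for the pocket and the thumbscrew.
- pocket_mouth (a point): Centre of the mouth of the round pocket in the heater's top face, 66 mm above the bench, at (0, -50) mm in the heater's x, y; axes as the heater's. The pocket is 47 mm in diameter, 26 mm deep, its mouth chamfered. Fully home, the insert's flange rests on the heater's top and its origin is 24 mm below this point.
- screw_turn (a joint): Turning of the heater's thumbscrew in rad about a vertical axis at (0, 55) mm in the heater's x, y. 0 = seated, against a hard stop; it grows as the screw is backed off (counter-clockwise from above), up to 4.0. It starts backed off 0.9 to 2.4, turns with about 0.05 N m of friction, stays where it is left and does not noticeably rise or fall.
- thumbscrew: The heater's steel thumbscrew, on an upright axis: a 16 mm round neck 14 mm high and on it the wing to grip, an upright flat bar 44 mm long (its x), 12 mm thick (its y), 30 mm high, 80 to 110 mm above the bench. Origin: on the axis at the heater's top face, 66 mm above the bench. At joint value 0 its x axis is along the heater's x axis.
- plain_insert: Bystander, leave alone: another loose aluminium insert, a plain cylinder 42 mm diameter, 45 mm high, without flange or post. Origin: centre of underside.
- square_insert: Bystander, leave alone: loose square aluminium insert 42 x 42 mm, 40 mm high. Origin: centre of underside.
- tube_rack: Bystander, leave alone: low blue tube rack 85 x 200 mm, 26 mm high, tubes to 38 mm. Origin: centre of underside.
- tip_box: Bystander, leave alone: grey pipette tip box 85 x 120 mm, 50 mm high, tips to 62 mm. Origin: centre of underside.
- tub: Bystander, leave alone: white round tub, 72 mm diameter, 120 mm high. Origin: centre of underside.
- timer: Bystander, leave alone: white bench timer lying flat, 60 x 75 mm, 16 mm thick. Origin: centre of underside.
Things that resemble listed ones, but are neither listed nor needed, are in the scene too. Leave any brown or green look-alike of the insert alone.

How it is judged (in metres and radians):
On the way, in this order (a step that is already met when the one before it is completed fails the run):
1. the insert sits fully home in the pocket, flange up, and is let go (horizontal distance between insert and pocket_mouth below 0.004 m and z of insert in the frame of pocket_mouth between -0.027 and -0.021 m and angle between insert's own z axis and vertical below 0.08 rad and contact force between the fingers and insert below 0.1 N), for 0.2 s.
2. the thumbscrew is turned clockwise until it seats (value of joint screw_turn below 0.06 rad), for 0.1 s.
At the end, for the whole second after the job is handed in: Insert let go in the pocket, within 4 mm of centre, 3 mm of fully home, flange up within 0.08 rad; screw, after seating within 0.06 rad, backed off 1.57 rad (0.30 either way), still (below 0.05 rad/s), its wing gripped by the fingers with over 3 N (all of step 1 and value of joint screw_turn between 1.27 and 1.87 rad and velocity of joint screw_turn between -0.05 and 0.05 rad/s and contact force between the fingers and thumbscrew above 3 N); the arm keeps its last pose, push and grip.
It fails at once if a bystander is moved more than 30 mm or knocked over (distance of any of plain_insert, square_insert, tube_rack, tip_box, tub, timer from where it was at the start of the episode above 0.03 m or angle between any of plain_insert, square_insert, tube_rack, tip_box, tub, timer's own z axis and vertical above 0.5 rad).
It fails at once if the insert is knocked over (angle between insert's own z axis and vertical above 1 rad).
It also fails if it takes over 72 s, if anything falls off the work surface, if the arm or the gripper's body presses on something with over 40 N, if the wrist force passes 120 N, or if a joint passes its speed limit or range.

## Working session

There is one attempt and no reset: what is moved stays moved. The work goes in short steps, Python scripts to look and compute and a tool call to move; the robot and the scene stay as the last step left them, time stands still between calls to the robot, and variables do not carry over. Pictures are saved under pics/ and viewed, at most 10 in all, crops included, and the job is handed in when it is done.

Besides the shell and the picture viewer there is one more tool, called after "Emit:" by a JSON object that holds its "name" and its "arguments", one argument or row to a line. step_arm: Moves the arm, as the interface text tells. Its arguments: {"type":"object","properties":{"deltas":{"type":"array","items":{"type":"number"}}},"required":["deltas"]}

```bash
mkdir -p pics; python3 - <<'E'
from plant import *
import cv2
for n in("scene","top"):
    im=capture(n); cv2.imwrite(f"pics/{n}0.png",cv2.resize(im[:,:,::-1],(800,600),interpolation=cv2.INTER_CUBIC)); cv2.imwrite(f"pics/{n}_raw.png",im[:,:,::-1])
    print(camera_params(n))
print(get_obs())
E
```

```text
{'mtx': array([[463.18633135,   0.        , 251.77501108],
       [  0.        , 463.18633135, 189.46433536],
       [  0.        ,   0.        ,   1.        ]]), 'rvec': array([ 1.13033158,  2.51311955, -0.83219161]), 'tvec': array([ 387.10830181, -312.94006015, 1603.28361915])}
{'mtx': array([[371.28945744,   0.        , 251.26553495],
       [  0.        , 371.28945744, 196.44110142],
       [  0.        ,   0.        ,   1.        ]]), 'rvec': array([ 2.10800885, -2.12010418,  0.1472944 ]), 'tvec': array([  8.89592809, 580.59727569, 926.98332196])}
{'time': 0.1, 'joint_positions': array([ 1.17797511e+00,  3.42643696e-01,  1.52490395e+00,  3.06267859e-06,
        1.27536629e+00, -1.45997283e-01]), 'dq': array([ 0.00034549,  0.00010033, -0.00292125, -0.00256415, -0.00201716,
       -0.00142867]), 'tau': array([ 2.03183248e-03, -4.32007492e+01, -2.44692779e+01,  7.19808368e-02,
        5.25587308e-02, -5.27728321e-05]), 'tool_pos': array([128.11364774, 508.77329847, 226.12542041]), 'tcp_rot': array([-3.14028585e+00, -1.95117525e-04,  2.89476770e+00]), 'contact_force': array([ 0.23145186, -0.29219941,  1.27524011]), 'moment': array([ 0.0523304 , -0.04173299, -0.02604866]), 'finger_force': 0.0, 'grip_width': 91.70196831753478}
```

View pics/top0.png

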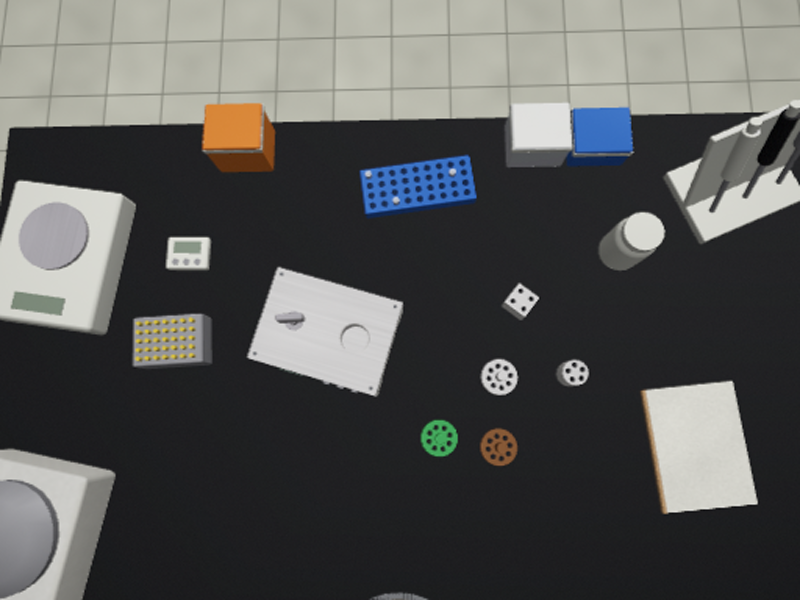

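View pics/scene0.png

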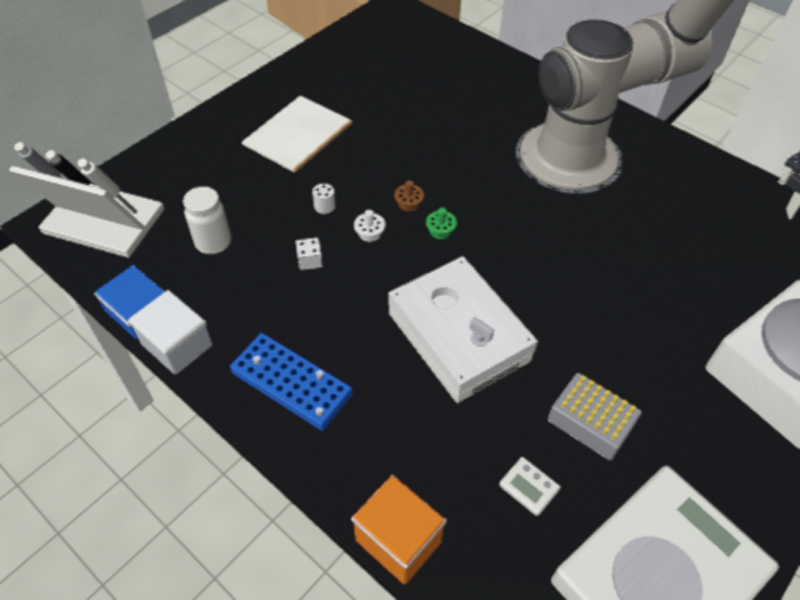

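Top view: heater at about (325,332), white insert (500,377), wing (290,319), pocket (355,337), green and brown look-alikes at (439,438) and (499,447). I'll enlarge them to read accurate pixels.

```bash
python3 - <<'E'
import cv2,numpy as np
t=cv2.imread("pics/top_raw.png");s=cv2.imread("pics/scene_raw.png")
def crop(im,x,y,w,h,k):
    c=cv2.resize(im[y:y+h,x:x+w],None,fx=k,fy=k,interpolation=cv2.INTER_CUBIC)
    for i in range(0,w,10): cv2.line(c,(i*k,0),(i*k,6),(0,0,255),1); 
    for i in range(0,h,10): cv2.line(c,(0,i*k),(6,i*k),(0,0,255),1)
    return c
o=np.zeros((600,800,3),np.uint8)
def put(c,x,y): o[y:y+c.shape[0],x:x+c.shape[1]]=c
put(crop(t,155,165,110,92,4),0,0)
put(crop(s,245,160,100,100,3),445,0)
put(crop(t,300,222,40,40,5),0,385)
put(crop(s,220,128,36,32,6),220,385)
put(crop(s,295,195,30,32,6),460,385)
cv2.imwrite("pics/m.png",o)
E
```

```text
(no output)
```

View pics/m.png

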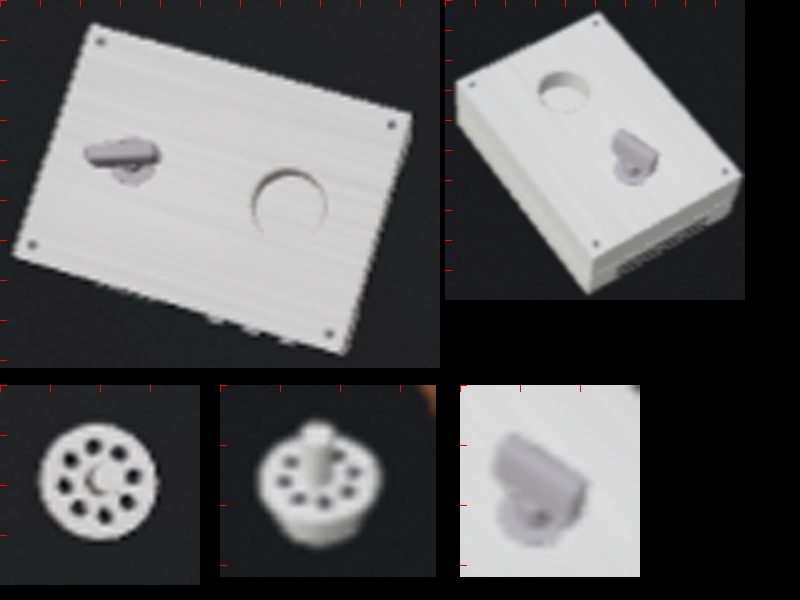

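Corners, pocket, flange and wing are readable in both views. Next: fit the poses.

```bash
cat > h.py <<'E'
import numpy as np,cv2
from scipy.optimize import least_squares
from plant import camera_params
P={n:camera_params(n) for n in("scene","top")}
def proj(n,X):
    c=P[n];return cv2.projectPoints(np.float64(X).reshape(-1,1,3),c["rvec"],c["tvec"],c["mtx"],None)[0].reshape(-1,2)
def ray(n,uv,z):
    c=P[n];R=cv2.Rodrigues(c["rvec"])[0];d=R.T@np.linalg.solve(c["mtx"],[*uv,1]);o=-R.T@c["tvec"]
    return o+d*(z-o[2])/d[2]
def raw(m,org,k,off): return (np.float64(m)-org+.5)/k-.5+off
def rz(a): return np.array([[np.cos(a),-np.sin(a)],[np.sin(a),np.cos(a)]])
E
cat > fit.py <<'E'
from h import *
ct=raw([[92,24],[411,115],[344,354],[13,257]],[0,0],4,[155,165])
Ht=[[80,110],[80,-110],[-80,-110],[-80,110]]
cs=raw([[598,12],[742,175],[592,264],[456,82]],[445,0],3,[245,160])
Hs=[[-80,-110],[-80,110],[80,110],[80,-110]]
def W(p,H,z): return np.c_[np.float64(H)@rz(p[2]).T+p[:2],np.full(len(H),z)]
f=lambda p:np.r_[(proj("top",W(p,Ht,66))-ct).ravel(),(proj("scene",W(p,Hs,66))-cs).ravel()]
for sel in (slice(0,8),slice(8,16),slice(0,16)):
    r=least_squares(lambda p:f(p)[sel],[450,50,-.28]);print(r.x,np.round(r.fun,1))
p=r.x
print("pocket",W(p,[[0,-50]],66),"screw",W(p,[[0,55]],66))
print("pocket seen",ray("top",raw([289,206],[0,0],4,[155,165]),66),ray("scene",raw([564,93],[445,0],3,[245,160]),66))
print("insert flange",ray("top",raw([98.5,481.5],[0,385],5,[300,222]),30),ray("scene",raw([319,476],[220,385],6,[220,128]),30),"post",ray("scene",raw([318,432],[220,385],6,[220,128]),62))
c=W(p,[[0,55]],66)[0,:2]
ims={n:cv2.imread(f"pics/{n}_raw.png") for n in P}
def masks(n,th,base=True):
    m=np.zeros((384*4,512*4),np.uint8)
    b=np.array([[x,y] for x in(-22,22) for y in(-6,6)])@rz(p[2]+th).T+c
    ck=np.array([[8*np.cos(a),8*np.sin(a)] for a in np.linspace(0,6.28,20)])+c
    for q,z0,z1 in((b,80,110),(ck,66,80)):
        X=np.vstack([np.c_[q,np.full(len(q),z)] for z in(z0,z1)])
        cv2.fillConvexPoly(m,cv2.convexHull(np.int32(np.round(proj(n,X)*4+1.5))),255)
    return cv2.resize(m,(512,384),interpolation=cv2.INTER_AREA)/255.
seg={}
for n in P:
    u,v=np.int32(np.round(proj(n,[[*c,90]])[0]));g=cv2.cvtColor(ims[n],cv2.COLOR_BGR2GRAY).astype(float)
    w=np.zeros_like(g);w[v-16:v+16,u-16:u+16]=1
    seg[n]=(np.clip((205-g)/30,0,1),w)
E1=[(sum((np.abs(masks(n,t)-seg[n][0])*seg[n][1]).sum() for n in P),*[(np.abs(masks(n,t)-seg[n][0])*seg[n][1]).sum() for n in P],t) for t in np.arange(.8,2.5,.05)]
for e in E1: print(np.round(e,2))
t=min(E1)[3];out=[]
for n in P:
    u,v=np.int32(np.round(proj(n,[[*c,90]])[0]));k=10
    a=cv2.resize(ims[n][v-19:v+19,u-19:u+19],None,fx=k,fy=k,interpolation=cv2.INTER_CUBIC)
    m=cv2.resize((masks(n,t)[v-19:v+19,u-19:u+19]*255).astype(np.uint8),None,fx=k,fy=k)
    cv2.drawContours(a,cv2.findContours((m>127).astype(np.uint8),0,2)[0],-1,(0,0,255),1);out.append(a)
cv2.imwrite("pics/w.png",np.hstack(out))
E
python3 fit.py
```

```text
[ 5.40718473e+02  1.16759472e+02 -2.86216768e-01] [-0.   0.2  0.2 -0.2 -0.6 -0.1  0.4  0.1]
[ 5.42696790e+02  1.18976778e+02 -2.90053781e-01] [-0.1  0.6 -0.3  0.5  0.2 -1.4  0.2  0.5]
[ 5.41453593e+02  1.17688381e+02 -2.87973811e-01] [-0.3 -0.1 -0.1 -0.4 -1.  -0.3  0.1 -0.3 -0.3  0.2 -0.4 -0.1  0.2 -2.
  0.1  0.1]
pocket [[527.25309042  69.74731575  66.        ]] screw [[557.07414628 170.42355241  66.        ]]
pocket seen [527.07679396  68.00456591  66.        ] [530.06354319  72.12001977  66.        ]
insert flange [ 464.5418839  -171.62131053   30.        ] [ 463.47255414 -172.08356239   30.        ] post [ 462.67420319 -172.49838301   62.        ]
[287.55 145.66 141.88   0.8 ]
[282.61 142.24 140.37   0.85]
[276.8  138.33 138.46   0.9 ]
[269.36 130.59 138.77   0.95]
[265.67 126.92 138.75   1.  ]
[260.54 121.64 138.91   1.05]
[249.96 112.43 137.53   1.1 ]
[244.82 108.54 136.29   1.15]
[237.13 102.84 134.28   1.2 ]
[228.3   96.27 132.03   1.25]
[219.32  90.72 128.6    1.3 ]
[211.08  87.15 123.93   1.35]
[199.3   80.69 118.6    1.4 ]
[187.49  75.65 111.84   1.45]
[176.53  70.02 106.51   1.5 ]
[163.96  65.82  98.14   1.55]
[152.23  60.78  91.45   1.6 ]
[142.95  57.81  85.14   1.65]
[131.89  53.73  78.17   1.7 ]
[126.37  54.35  72.02   1.75]
[126.22  58.    68.23   1.8 ]
[123.19  59.94  63.25   1.85]
[124.2   60.37  63.82   1.9 ]
[129.27  64.96  64.31   1.95]
[130.95  64.86  66.09   2.  ]
[139.94  67.65  72.29   2.05]
[146.52  70.13  76.38   2.1 ]
[155.29  72.72  82.58   2.15]
[163.63  76.59  87.04   2.2 ]
[174.21  79.22  95.     2.25]
[183.93  82.41 101.52   2.3 ]
[189.59  82.34 107.25   2.35]
[200.    87.36 112.65   2.4 ]
[207.69  90.73 116.96   2.45]
```

View pics/w.png

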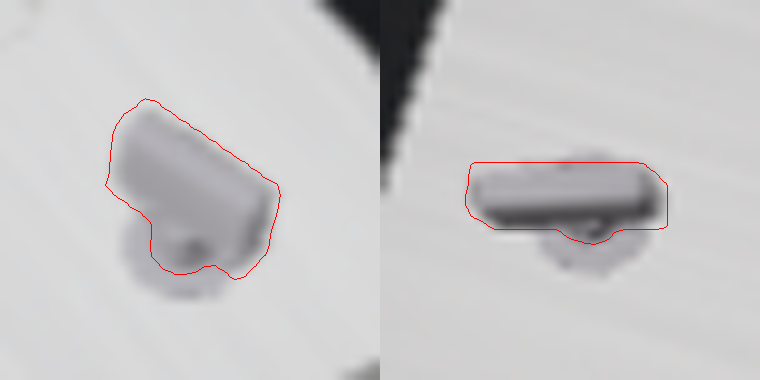

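Emit:
{"name": "step_arm", "arguments": {
  "deltas": [40, -38, 0, -7.5, 91, 40, -38, 0, -7.5, 91, 40, -38, 0, -7.5, 91, 40, -38, 0, -7.5, 91, 40, -38, 0, -7.5, 60, 40, -38, 0, -7.5, 60, 40, -38, 0, -7.5, 60, 40, -38, 0, -7.5, 60, 40, -38, 0, -7.5, 60, 40, -38, 0, -7.5, 60]
}}

```text
time: 1.35
tool_pos: [529.2, 127.6, 226.4]
tcp_rot: [-3.141, -0.0, 1.581]
contact_force: [0.3, -0.2, -0.2]
grip_width: 59.7
finger_force: 0.0
```

Emit:
{"name": "step_arm", "arguments": {
  "deltas": [-9, -43, 0, 0, 60, -9, -43, 0, 0, 60, -9, -43, 0, 0, 60, -9, -43, -20, 0, 60, -9, -43, -20, 0, 60, -9, -43, -20, 0, 60, -10.5, -43, -20, 0, 60, 0, 0, -20, 0, 60, 0, 0, -20, 0, 60, 0, 0, 0, 0, 60]
}}

```text
time: 2.6
tool_pos: [462.6, -171.4, 105.4]
tcp_rot: [-3.138, -0.002, 1.585]
contact_force: [0.5, -1.2, 1.3]
grip_width: 59.8
finger_force: 0.0
```

Emit:
{"name": "step_arm", "arguments": {
  "deltas": [0, 0, -20, 0, 60, 0, 0, -20, 0, 60, 0, 0, -15, 0, 60, 0, 0, -10, 0, 60, 0, 0, -6, 0, 40, 0, 0, 0, 0, 20, 0, 0, 0, 0, 8, 0, 0, 0, 0, 8, 0, 0, 0, 0, 8, 0, 0, 0, 0, 8]
}}

```text
time: 3.85
tool_pos: [463.9, -171.9, 36.0]
tcp_rot: [3.141, 0.0, 1.586]
contact_force: [0.5, 0.2, 2.1]
grip_width: 15.3
finger_force: 30.0
```

Emit:
{"name": "step_arm", "arguments": {
  "deltas": [0, 0, 0, 0, 40, 0, 0, 0, 0, 40, 0, 0, 0, -10, 40, 0, 0, 0, -10, 40, 0, 0, 0, -10, 40, 0, 0, 0, -10, 40, 0, 0, 0, -10, 40, 0, 0, 0, -10, 40, 0, 0, 0, -10, 40, 0, 0, 0, -10, 40]
}}

```text
time: 5.1
tool_pos: [463.7, -171.8, 35.6]
tcp_rot: [-3.142, 0.0, 0.184]
contact_force: [-0.8, -1.0, -0.1]
grip_width: 39.9
finger_force: 0.0
```

Emit:
{"name": "step_arm", "arguments": {
  "deltas": [0, 0, 0, -10, 30, 0, 0, 0, 0, 20, 0, 0, 0, 0, 8, 0, 0, 0, 0, 8, 0, 0, 0, 0, 8, 0, 0, 0, 0, 8, 0, 0, 15, 0, 8, 0, 0, 40, 0, 8, 0, 0, 40, 0, 8, 0, 0, 0, 0, 8]
}}

```text
time: 6.35
tool_pos: [465.7, -172.9, 134.6]
tcp_rot: [3.138, -0.007, 0.015]
contact_force: [0.4, 0.7, -1.6]
grip_width: 15.2
finger_force: 30.0
```

Emit:
{"name": "step_arm", "arguments": {
  "deltas": [10, 40, 0, 0, 8, 10, 40, 0, 0, 8, 10, 40, 0, 0, 8, 10, 40, 0, 0, 8, 10, 40, 0, 0, 8, 10, 30, 0, 0, 8, 3.8, 11.7, 0, 0, 8, 0, 0, 0, 0, 8, 0, 0, 0, 0, 8, 0, 0, 0, 0, 8]
}}

```text
time: 7.6
tool_pos: [527.4, 68.8, 130.7]
tcp_rot: [3.141, 0.0, 0.014]
contact_force: [0.6, 0.8, -1.2]
grip_width: 15.2
finger_force: 30.0
```

```bash
python3 - <<'E'
from plant import *
import cv2,numpy as np
o=[]
for n,(x,y) in {"scene":(255,150),"top":(185,165)}.items():
    im=capture(n)[:,:,::-1];cv2.imwrite(f"pics/{n}1_raw.png",im)
    o.append(cv2.resize(im[y:y+80,x:x+80],None,fx=5,fy=5,interpolation=cv2.INTER_CUBIC))
cv2.imwrite("pics/p1.png",np.hstack(o));print(get_obs()["tool_pos"])
E
```

```text
[527.45666371  69.06241058 130.81354971]
```

View pics/p1.png

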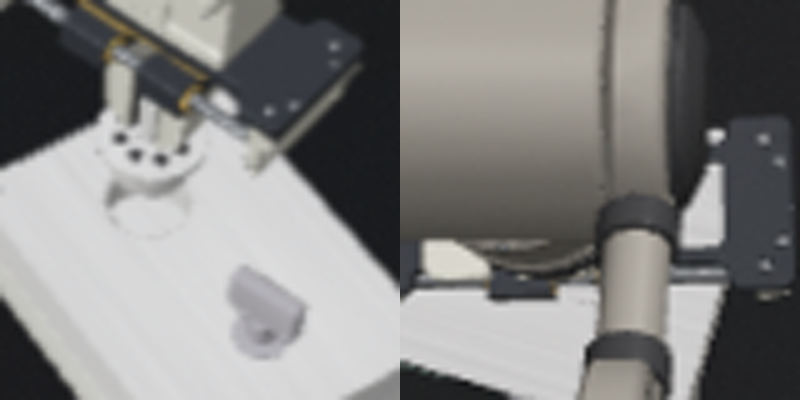

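Scene shows the insert hanging just above the pocket (mouth at about (148,205)); the arm blocks the top view. I'll check the pocket estimate using overlays on the first pictures.

```bash
python3 - <<'E'
from h import *
a=np.linspace(0,2*np.pi,80);k=10;o=[]
for f,n in(("scene_raw","scene"),("top_raw","top"),):
    im=cv2.imread(f"pics/{f}.png")
    u,v=np.int32(np.round(proj(n,[[527.3,69.7,66]])[0]))
    c=cv2.resize(im[v-19:v+20,u-19:u+20],None,fx=k,fy=k,interpolation=cv2.INTER_CUBIC)
    g=c.astype(float);c=np.uint8(np.clip((g-120)*2.2,0,255))
    X=np.c_[527.3+23.5*np.cos(a),69.7+23.5*np.sin(a),0*a+66]
    q=(proj(n,X)-[u-19,v-19]+.5)*k-.5
    cv2.polylines(c,[np.int32(q)],True,(0,0,255),1);o.append(c)
    for d in((1,0),(0,1)):
        print(n,proj(n,[[527.3+d[0],69.7+d[1],66]])-proj(n,[[527.3,69.7,66]]))
cv2.imwrite("pics/p2.png",np.hstack(o))
E
```

```text
scene [[-0.22739917  0.21583022]]
scene [[0.27992739 0.19200772]]
top [[ 0.00353544 -0.38599598]]
top [[-0.38723014  0.00268758]]
```

View pics/p2.png

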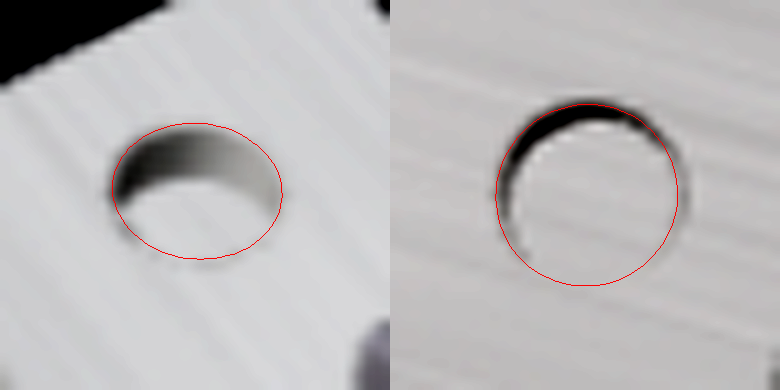

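Emit:
{"name": "step_arm", "arguments": {
  "deltas": [0.4, 0, -12, 0, 8, 0, 0, -10, 0, 8, 0, 0, -3, 0, 8, 0, 0, -2, 0, 8, 0, 0, -2, 0, 8, 0, 0, -2, 0, 8, 0, 0, -2, 0, 8, 0, 0, 0, 0, 8, 0, 0, 0, 0, 8, 0, 0, 0, 0, 8]
}}

```text
time: 8.95
tool_pos: [527.9, 69.8, 97.8]
tcp_rot: [3.142, 0.0, 0.015]
contact_force: [-0.5, 0.3, -1.6]
grip_width: 15.1
finger_force: 30.0
```

Emit:
{"name": "step_arm", "arguments": {
  "deltas": [0, 0, -3, 0, 8, 0, 0, -3, 0, 8, 0, 0, -3, 0, 8, 0, 0, -3, 0, 8, 0, 0, -3, 0, 8, 0, 0, -2, 0, 8, 0, 0, -2, 0, 8, 0, 0, -1, 0, 8, 0, 0, 0, 0, 8, 0, 0, 0, 0, 8]
}}

```text
time: 10.2
tool_pos: [527.8, 69.9, 77.7]
tcp_rot: [3.142, 0.0, 0.015]
contact_force: [-3.1, 0.8, -0.0]
grip_width: 15.3
finger_force: 30.0
```

Emit:
{"name": "step_arm", "arguments": {
  "deltas": [0, 0, 0, 0, 24, 0, 0, 0, 0, 40, 0, 0, 0, 0, 40, 0, 0, 15, 0, 40, 0, 0, 35, 0, 40, 0, 0, 30, 10, 40, 0, 0, 0, 10, 40, 0, 0, 0, 10, 40, 0, 0, 0, 10, 40, 0, 0, 0, 10, 40]
}}

```text
time: 11.45
tool_pos: [528.3, 69.8, 159.0]
tcp_rot: [3.14, -0.001, 0.893]
contact_force: [0.1, 0.5, 0.6]
grip_width: 40.2
finger_force: 0.0
```

Emit:
{"name": "step_arm", "arguments": {
  "deltas": [0, 20, 0, 10, 50, 5, 20, 0, 10, 60, 5, 20, 0, 10, 60, 10, 20, 0, 10, 60, 9.7, 20.6, 0, 0, 60, 0, 0, 0, 0, 60, 0, 0, 0, 0, 60, 0, 0, 0, 0, 60, 0, 0, 0, 0, 60, 0, 0, 0, 0, 60]
}}

```text
time: 12.7
tool_pos: [557.6, 170.1, 157.8]
tcp_rot: [3.141, 0.0, 1.585]
contact_force: [-0.7, -0.0, 0.8]
grip_width: 60.1
finger_force: 0.0
```

```bash
python3 - <<'E'
from plant import *
import cv2,numpy as np
o=[]
for n,(x,y) in {"scene":(250,145),"top":(155,165)}.items():
    im=capture(n)[:,:,::-1]
    o.append(cv2.resize(im[y:y+100,x:x+100],None,fx=4,fy=4,interpolation=cv2.INTER_CUBIC))
cv2.imwrite("pics/p3.png",np.hstack(o));print(get_obs()["tool_pos"])
E
```

```text
[557.6220562  170.23692627 157.78846059]
```

View pics/p3.png

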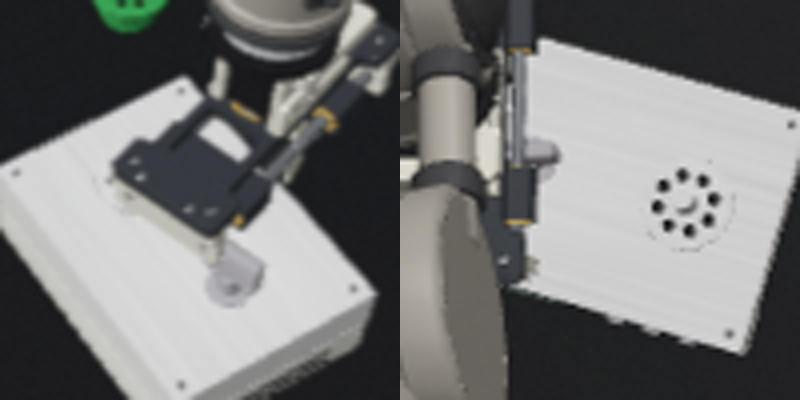

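Top view shows the insert centred at about (688,208) looking home; scene shows gripper over the wing. Going down to the wing.

```bash
python3 - <<'E'
from h import *
for z in(72,76,82): print(z,(proj("top",[[527.9,69.7,z]])[0]-[155,165]+.5)*4-.5+[400,0])
E
```

```text
72 [685.42799262 203.6030819 ]
76 [684.7832253  202.83250563]
82 [683.80595107 201.6645427 ]
```

Emit:
{"name": "step_arm", "arguments": {
  "deltas": [0, 0, -25, 0, 60, 0, 0, -25, 0, 60, 0, 0, -15, 0, 60, 0, 0, -10, 0, 60, 0, 0, -5, 0, 60, 0, 0, 0, 0, 40, 0, 0, 0, 0, 20, 0, 0, 0, 0, 5, 0, 0, 0, 0, 5, 0, 0, 0, 0, 5]
}}

```text
time: 14.05
tool_pos: [556.5, 170.4, 77.6]
tcp_rot: [-3.139, 0.0, 1.586]
contact_force: [-5.6, 0.7, 7.5]
grip_width: 14.6
finger_force: 19.0
```

Emit:
{"name": "step_arm", "arguments": {
  "deltas": [0, 0, 0, 0, 3, 0, 0, 0, 0, 3, 0, 0, 0, 0, 3, 0, 0, 0, 0, 3, 0, 0, 0, 0, 3, 0, 0, 0, 0, 3, 0, 0, 0, 0, 3, 0, 0, 0, 0, 3, 0, 0, 0, 0, 3, 0, 0, 0, 0, 3]
}}

```text
time: 15.3
tool_pos: [556.6, 170.4, 77.8]
tcp_rot: [-3.139, 0.0, 1.586]
contact_force: [-5.7, -0.8, 4.7]
grip_width: 13.5
finger_force: 30.0
```

```bash
python3 -c "
from plant import *
o=get_obs();print(o['joint_positions'],o['moment'],o['tool_pos'])"
```

```text
[1.65434500e-01 5.97148410e-01 1.54933065e+00 1.54577932e-04
 9.97302626e-01 1.50213780e-01] [-0.17869696  1.10266568 -0.03104764] [556.56790941 170.42423396  77.75570439]
```

Emit:
{"name": "step_arm", "arguments": {
  "deltas": [-1, 0, 0, -5, 3, 0, 0, 0, -10, 3, 0, 0, 0, -10, 3, 0, 0, 0, -10, 3, 0, 0, 0, -10, 3, 0, 0, 0, -10, 3, 0, 0, 0, -10, 3, 0, 0, 0, -10, 3, 0, 0, 0, -10, 3, 0, 0, 0, 0, 3]
}}

```text
time: 16.55
tool_pos: [556.1, 170.8, 77.8]
tcp_rot: [-3.141, 0.001, 0.104]
contact_force: [-4.7, 2.2, 3.3]
grip_width: 13.3
finger_force: 30.0
```

```bash
python3 -c "
from plant import *
o=get_obs();print(o['moment'],o['tool_pos'],o['contact_force'],o['grip_width'],o['tcp_rot'])"
```

```text
[ 0.30381274  0.97548145 -0.02550903] [556.09665123 170.78798028  77.77692436] [-4.70868332  2.24879123  3.33285185] 13.277661579304851 [-3.14112194e+00  9.80562668e-04  1.03897821e-01]
```

Emit:
{"name": "step_arm", "arguments": {
  "deltas": [0, 0, 0, -4, 3, 0, 0, 0, -4, 3, 0, 0, 0, -2, 3, 0, 0, 0, -2, 3, 0, 0, 0, -1, 3, 0, 0, 0, 0, 3, 0, 0, 0, 0, 3, 0, 0, 0, 0, 3, 0, 0, 0, 0, 3, 0, 0, 0, 0, 3]
}}

```text
time: 17.8
tool_pos: [556.1, 170.9, 77.8]
tcp_rot: [-3.141, 0.001, -0.12]
contact_force: [-4.5, 2.3, 3.7]
grip_width: 13.7
finger_force: 30.0
```

```bash
python3 -c "
from plant import *
o=get_obs();print(o['moment'],o['tool_pos'],o['contact_force'],o['grip_width'],o['tcp_rot'])"
```

```text
[0.36552552 1.02235944 0.02674027] [556.06879226 170.87551957  77.77100784] [-4.45800002  2.29565518  3.68427888] 13.734504268859451 [-3.14125897e+00  1.14057114e-03 -1.20163738e-01]
```

Emit:
{"name": "step_arm", "arguments": {
  "deltas": [0, 0, 0, -2, 3, 0, 0, 0, -2, 3, 0, 0, 0, -2, 3, 0, 0, 0, 0, 3, 0, 0, 0, 0, 3, 0, 0, 0, 0, 3, 0, 0, 0, 0, 3, 0, 0, 0, 0, 3, 0, 0, 0, 0, 3, 0, 0, 0, 0, 3]
}}

```text
time: 19.05
tool_pos: [556.1, 170.9, 77.8]
tcp_rot: [-3.141, 0.001, -0.225]
contact_force: [-4.6, 3.1, 4.2]
grip_width: 13.3
finger_force: 30.0
```

```bash
python3 -c "
from plant import *
o=get_obs();print(o['moment'],o['tool_pos'],o['contact_force'],o['grip_width'],o['tcp_rot'])"
```

```text
[0.42319973 1.02705285 0.03386062] [556.09112682 170.9151575   77.76183393] [-4.55092643  3.06414503  4.16381596] 13.306720072759473 [-3.14127460e+00  1.12346893e-03 -2.24939397e-01]
```

Emit:
{"name": "step_arm", "arguments": {
  "deltas": [0, 0, 0, -2, 3, 0, 0, 0, -2, 3, 0, 0, 0, -2, 3, 0, 0, 0, 0, 3, 0, 0, 0, 0, 3, 0, 0, 0, 0, 3, 0, 0, 0, 0, 3, 0, 0, 0, 0, 3, 0, 0, 0, 0, 3, 0, 0, 0, 0, 3]
}}

```text
time: 20.3
tool_pos: [556.1, 171.0, 77.8]
tcp_rot: [-3.141, 0.001, -0.33]
contact_force: [-4.9, 2.8, 3.3]
grip_width: 13.2
finger_force: 30.0
```

```bash
python3 -c "
from plant import *
o=get_obs();print(o['moment'],o['tool_pos'],o['contact_force'],o['grip_width'],o['tcp_rot'])"
```

```text
[0.46845634 1.0282582  0.05813355] [556.10407    170.95100554  77.76519417] [-4.91154078  2.7815704   3.30347087] 13.191341756101584 [-3.14133280e+00  1.15731980e-03 -3.29647094e-01]
```

Emit:
{"name": "step_arm", "arguments": {
  "deltas": [0, 0, 0, -2, 3, 0, 0, 0, -2, 3, 0, 0, 0, -2, 3, 0, 0, 0, 0, 3, 0, 0, 0, 0, 3, 0, 0, 0, 0, 3, 0, 0, 0, 0, 3, 0, 0, 0, 0, 3, 0, 0, 0, 0, 3, 0, 0, 0, 0, 3]
}}

```text
time: 21.55
tool_pos: [556.4, 170.9, 77.8]
tcp_rot: [-3.141, 0.0, -0.435]
contact_force: [-4.5, 2.3, 3.6]
grip_width: 14.0
finger_force: 30.7
```

```bash
python3 -c "
from plant import *
import cv2
o=get_obs();print(o['moment'],o['tool_pos'],o['contact_force'],o['grip_width'],o['tcp_rot'])
im=capture('scene')[:,:,::-1];cv2.imwrite('pics/s4.png',cv2.resize(im[150:250,250:350],None,fx=6,fy=6,interpolation=cv2.INTER_CUBIC))"
```

```text
[0.5533251  0.85659351 0.35913232] [556.41298854 170.85518901  77.79114904] [-4.51348532  2.25734252  3.62252154] 13.96799623730499 [-3.14144701e+00  4.26794887e-04 -4.35418599e-01]
```

View pics/s4.png

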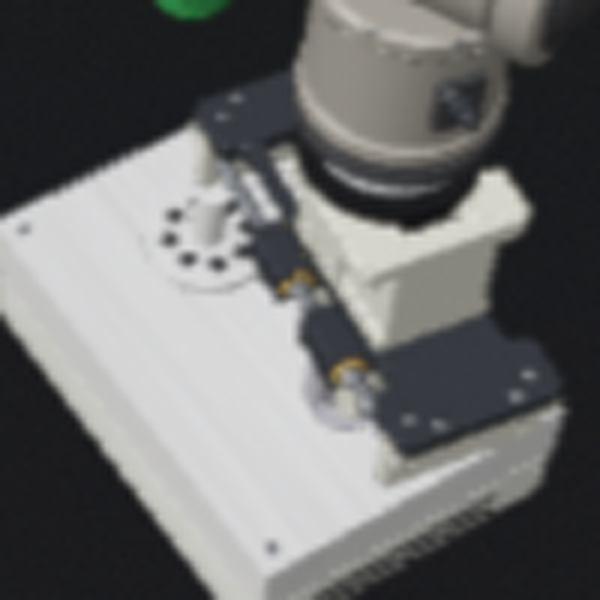

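Moment has jumped to 0.36 N m: seated (and the picture shows the insert home). Back off to bar angle about 1.28 rad in world.

Emit:
{"name": "step_arm", "arguments": {
  "deltas": [0, 0, 0, 10, 3, 0, 0, 0, 10, 3, 0, 0, 0, 10, 3, 0, 0, 0, 10, 3, 0, 0, 0, 10, 3, 0, 0, 0, 10, 3, 0, 0, 0, 10, 3, 0, 0, 0, 10, 3, 0, 0, 0, 10, 3, 0, 0, 0, 8, 3]
}}

```text
time: 22.85
tool_pos: [556.5, 170.7, 77.8]
tcp_rot: [-3.141, -0.0, 1.279]
contact_force: [-3.6, 2.6, 3.7]
grip_width: 13.5
finger_force: 30.0
```

Emit:
{"name": "step_arm", "arguments": {
  "deltas": [0, 0, 0, 0, 3, 0, 0, 0, 0, 3, 0, 0, 0, 0, 3, 0, 0, 0, 0, 3, 0, 0, 0, 0, 3, 0, 0, 0, 0, 3, 0, 0, 0, 0, 3, 0, 0, 0, 0, 3, 0, 0, 0, 0, 3, 0, 0, 0, 0, 3]
}}

```text
time: 24.1
tool_pos: [556.5, 170.7, 77.8]
tcp_rot: [-3.141, -0.0, 1.269]
contact_force: [-4.1, 3.6, 3.0]
grip_width: 13.6
finger_force: 30.0
```

```bash
python3 -c "
from plant import *
import cv2
import numpy as np
o=get_obs();print(o['moment'],o['tool_pos'],o['contact_force'],o['grip_width'],o['finger_force'],o['tcp_rot'])
a=capture('scene')[:,:,::-1];b=capture('top')[:,:,::-1]
f=lambda i,x,y:cv2.resize(i[y:y+80,x:x+80],None,fx=5,fy=5,interpolation=cv2.INTER_CUBIC)
cv2.imwrite('pics/s5.png',np.hstack([f(a,260,160),f(b,160,170)]))"
```

```text
[0.40967896 0.84371115 0.03934024] [556.48562292 170.70384026  77.75994278] [-4.11333362  3.60958123  3.03952201] 13.590666233948426 30.020607024853234 [-3.14129714e+00 -3.24134042e-04  1.26948821e+00]
```

View pics/s5.png

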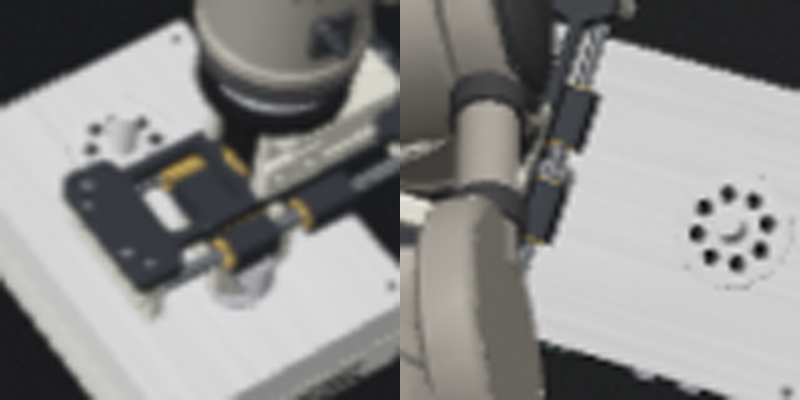

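Wing gripped and still; both estimates of the screw angle (1.56 and 1.66 rad) are within range; insert is home.

```bash
python3 -c "
from plant import *
print(close_job())"
```

```text
the job is handed in; nothing more can be done
None
```

I handed in the job at about 24 s: the insert looks home in the pocket and is let go, and the screw was seated (0.36 N m against its stop), then backed off about 1.6 rad by my estimate (target 1.57 ± 0.30), with its wing still gripped at 30 N; the hand-in returned no verdict.

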